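# Unlock, turn and load the spice carousel

### The arm

A 7-joint arm with a two-finger parallel gripper is mounted at the origin on a cart in front of the work surface, level with it; the furniture and walls round the work are solid. World frame = base frame: x ahead of the robot, y to its left, z up, the work surface at z = 0. Lengths are in m, angles in rad, forces in N, time in s.
With the tool pointing down it reaches from about 0.4 to 0.85 m from the base axis. Payload 10.4 kg.
Tool frame: the origin (TCP) lies midway between the tips of the shut fingers; the grasp point (between the pads) lies 19 mm behind it (manip.tcp_to_grasp is the distance from the TCP to the grasp point, in m); z points along the fingers, y is the line along which they close (so a half turn about z gives the same grasp; the last joint's range is limited). The gripper opens to 85 mm and grips with 20 to 120 N. Pads are 22 mm wide; open, the fingers measure 114 mm over their backs; the gripper's body (76 mm by 85 mm) begins 54 mm behind the grasp point. The pads swing forward as they close: fully open they stand 13 mm farther back than shut.
Start: joints at [-1.179, 0.332, -0.065, 1.46, 0.022, 1.35, -0.088], TCP at [0.252, 0.572, 0.231] pointing down, gripper open.
Joint ranges: [-2.6, 2.6], [-0.5, 2.12], [-1.47, 1.34], [0.16, 2.42], [-1.27, 4.41], [0.06, 2.06], [-2.6, 2.6]. Speed limits (rad/s): [2.22, 2.22, 2.79, 2.79, 3.14, 3.14, 3.14].

### API

Orientations are given as a unit quaternion [x, y, z, w].
In Python, from workcell import manip gives the robot as it stands.
- The arm moves only by the shell command python3 -m jog 'ROWS' [FORCE]. ROWS is a JSON object of lists of equal length, an entry for each row: "offset": the shift along the world's x, y, z in m, a list of three; "yaw": the turn about the world's z in degrees; "jaw": the closure, from 0 (fully open) to 1 (shut). A call has 1 to 20 rows; each row shifts and turns the commanded pose from where the row before left it; what a row does not reach is not made up. A row lasts 1/12 s, in which the tool goes at most 41.7 mm and 7.16 degrees, less where a joint would pass 70% of its speed; a pose out of reach is approached as far as the arm can. A call is refused whole if a number of a shift passes 0.0417 or a number of a turn 7.16, either way. A call with a gripper value outside its range is refused whole. The fingers move at their own pace and stop on an object; FORCE is the grip in N (left out, the last holds). Time passes only in rows, so rows that do not move let the fingers close. It gives the time, the measured TCP pose, the force, the opening and the grip force at its end, in the units of the state.
- manip.get_obs(): the state, without advancing time (a new reading comes with each control period).
- manip.camera(name): name is "scene" or "top" or "wrist"; returns a dict with "frame" (480x640x3 uint8, red, green, blue), "camera_matrix" (3x3 intrinsics, pixels), "eye" and "attitude" of the camera in the world; the wrist camera has in their place "hand_eye" (4x4, takes a point from camera to tool coordinates, whose origin is the TCP and whose axes are the flange's). Camera axes: x right, y up, looking along -z (the intrinsics and any distortion apply to the point x, -y, -z); pixel columns grow to the right and rows downward; lengths in m; the calibration is good to about 2 mm. A picture is of the moment at which its call begins: read the wrist's pose just before it. There is no depth.
- manip.hand_in(): hands the job in; it is judged then, once.
Trained networks look in a picture, given as the dict that the camera call returned (one of the last four; its "shot" number tells which), for a name from the list of things; names that differ only in an ending like _2 or _b are one class to them, and where a whole thing is asked for, a point or a joint stands for the part that bears it (a point fixed in the world has none). Each returns a list of dicts, best first, with "score" (0 to 1); they miss things now and then, are a little off and sometimes report something else, mostly with a low value. They report only what shows in the picture. A call takes as long as a camera call. They do not tell look-alikes from the thing itself.
- manip.masks_of(picture, name): "region" (480x640 bool, what is visible of it).
- manip.tip_of(picture, name): "at" ([x, y, z] in m, in world coordinates, good to about 4 mm: a listed point, or the origin of a listed thing).
The state is a dict: "clock": time; "joint_pos": joint angles; "joint_velocities": joint speeds; "tau": joint torques, N m; "position": TCP position; "ee_rot": TCP orientation; "ft_force": force on the tool from outside, world axes, zero at the start; "torque": the same for the moment, N m; "grip_width": opening from 0.0 (shut) to 1.0 (fully open); "grasp_force": force on a finger pad.
Only numpy, scipy, OpenCV 4.12 (cv2) and the standard library are available. Lean on these libraries where they do the work, as an engineer would, in place of code of your own. Each camera call takes 0.05 s, during which the arm holds its last target. There are 200 camera calls.

### The job

The spice carousel is locked by a spring clip through a drilled stud at its side: pull the clip straight out sideways by its loop and lay it on the plate. With the clip out, turn the carousel's tray a quarter turn anticlockwise by its knob until it clicks, so that its empty half faces you, then stand all the spice jars from the counter upright in that half. Leave the salt shaker and the tin standing in the other half, and do not disturb the garlic, tomato and onion round about.

Things in the scene. Friction and masses are not known exactly. Their poses are not given: they have to be found in the camera images.
- clip: Spring clip of 7 mm round steel wire, 165 mm long, 75 g. Origin: centre of its flat loop (36 mm wide across y, sides straight along x from -16 to +20 mm: grip here). Straight leg along +x at y = -8 mm, tip at x = 133 mm; sprung leg beside it at y = +9 mm, hinged at the loop, its hump grips behind the stud. z: normal to its plane. At the start level in the stud, +x to the tray, loop in free air.
- stud (a point): Middle of the 9 mm square cross hole, 55 mm above the counter, in the fixed steel stud (24 mm across, top 82 mm up), 175 mm from the tray's axis. +y points outward through the hole: pull the clip 70 mm this way, a few newtons. Stud on a bracket 50 mm wide, top 50 mm up, reaching 53 mm outward of the stud. The leg's tip stands between two lugs of the tray and blocks it till drawn.
- tray (a joint): Turn of the tray about its upright axis, rad, positive anticlockwise from above. 0: as found, the empty half towards the stud. Spring click stops at 0 and at 1.571 (empty half to the robot) pull it in over the last 0.05 rad or so; else light friction holds it. Turns past a click with under 0.6 N m at the axis. Ends at -0.25 and 2.0.
- tray_centre (a point): Centre of the round tray's floor, 28 mm above the counter. Turns with the tray: z up, +y to the middle of the empty half, -x to the knob. Tray 266 mm inside, rim 14 mm above the floor. Partition 6 mm thick, 34 mm high, along y = 0 from x = -87 to +123 mm. Two steel lugs at x = +-14, y = 114 to 132 mm, 36 mm high. Four jars fit 85 mm from the axis, 40 degrees apart.
- knob_top (a point): Top centre of the tray's turning knob, an upright round wooden post, 24 mm across at the top 18 mm and 18 mm at the waist below, 108 mm from the axis, top 102 mm above the counter. Turns with the tray; grip it from above or push it.
- plate: Patterned white china plate, 200 mm across, rim 20 mm high, flat middle 8 mm high and about 120 mm across, loose on the counter. Origin: centre of its underside; z up.
- salt: Salt shaker, 44 mm across, 90 mm tall, standing loose on the tray's other half. Origin: centre of its underside; z up. It rides along and is not handled.
- tin: Low round tin, 86 mm across, 40 mm tall, loose on the tray's other half. Origin: centre of its underside; z up. It rides along and is not handled.
- jar1: Spice jar, white-capped, 44 mm across, 101 mm tall, standing loose on the counter to the left; may be absent. Origin: centre of its underside; z up. 110 g or so.
- jar2: Spice jar, golden-capped, 45 mm across, 107 mm tall, standing loose on the counter to the left; may be absent. Origin: centre of its underside; z up. 110 g or so.
- jar3: Spice jar, dark-capped, 43 mm across, 99 mm tall, standing loose on the counter to the left; may be absent. Origin: centre of its underside; z up. 110 g or so.
- jar4: Spice jar, red-capped, squarish, 45 mm across, 101 mm tall, standing loose on the counter to the left; may be absent. Origin: centre of its underside; z up. 110 g or so.
- garlic: Garlic bulb, 60 mm, a bystander on the counter to be left alone. Origin: under its centre.
- onion: Onion, 82 mm, a bystander on the counter to be left alone. Origin: under its centre.
- tomato: Tomato, 58 mm, a bystander on the counter to be left alone. Origin: under its centre.
There are look-alikes about, which are no part of the job. Leave any green look-alike of the jar1 alone.

How it is judged:
On the way, in this order (a step that is already met when the one before it is completed fails the run):
1. the clip is drawn out of the stud and clear of it (horizontal distance between clip and stud above 0.14 m), for 0.2 s.
2. the tray is turned a quarter turn anticlockwise, to its click stop (value of joint tray between 1.5108 and 1.6308 rad and velocity of joint tray between -0.1 and 0.1 rad/s), for 0.3 s.
3. all the spice jars stand in the empty half of the tray (y of each of jar1, jar2, jar3, jar4 in the frame of tray_centre above 0.02 m and horizontal distance between each of jar1, jar2, jar3, jar4 and tray_centre below 0.118 m and z of jar1 in the frame of tray_centre between -0.008 and 0.012 m and angle between each of jar1, jar2, jar3, jar4's own z axis and vertical below 0.12 rad and linear speed of each of jar1, jar2, jar3, jar4 below 0.03 m/s and z of jar2 in the frame of tray_centre between -0.008 and 0.012 m and z of jar3 in the frame of tray_centre between -0.008 and 0.012 m and z of jar4 in the frame of tray_centre between -0.008 and 0.012 m), for 0.2 s.
At the end, for the whole second after the job is handed in: Clip on the level plate: loop within 85 mm of its centre, under 40 mm high. Tray at 1.571 +-0.06 rad. Every jar still, upright (0.12 rad) on the tray floor, 20 mm or more into the empty half, within 118 mm of the axis. Salt shaker and tin upright on the other half (all of step 3 and value of joint tray between 1.5108 and 1.6308 rad and horizontal distance between clip and plate below 0.085 m and height (world z) of clip below 0.04 m and linear speed of clip below 0.03 m/s and angle between plate's own z axis and vertical below 0.1 rad and horizontal distance between each of salt, tin and tray_centre below 0.125 m and y of each of salt, tin in the frame of tray_centre below 0 m and angle between each of salt, tin's own z axis and vertical below 0.15 rad); the robot touches nothing.
It fails at once if a bystander (garlic, onion, tomato) is knocked aside by more than 5 cm (distance of any of garlic, onion, tomato from where it was at the start of the episode above 0.05 m).
It fails at once if the salt shaker or the tin on the tray is tipped over (angle between any of salt, tin's own z axis and vertical above 0.6 rad).
Of jar1, jar2, jar3, jar4 only 3 to 4 are there at a start; the rules pass over those that are not, and their reading is None.
At some moment in a run one of plate, clip may be knocked a few centimetres aside while the robot is not near it.
It also fails if it takes over 208 s, if anything falls off the work surface, if the arm or the gripper's body presses on something with over 40 N, if the wrist force passes 120 N, or if a joint passes its speed limit or range.

## Working session

There is one attempt and no reset: what is moved stays moved. The work goes in short steps, Python scripts to look and compute and a shell command to move; the robot and the scene stay as the last step left them, time stands still between calls to the robot, and variables do not carry over. Pictures are saved under pics/ and viewed, at most 14 in all, crops included, and the job is handed in when it is done.

```bash
ls; mkdir -p pics
cat > h.py <<'E'
import numpy as np, cv2
from workcell import manip
def save(p,name): cv2.imwrite('pics/'+name,cv2.cvtColor(p['frame'],cv2.COLOR_RGB2BGR))
E
python3 - <<'E'
from h import *
names="clip stud tray_centre knob_top plate salt tin jar1 jar2 jar3 jar4 garlic onion tomato".split()
for c in ("scene","top"):
    p=manip.camera(c); save(p,c+'0.png'); print(c,p['eye'])
    for n in names:
        try: print(n,[(np.round(d['at'],3).tolist(),round(d['score'],2)) for d in manip.tip_of(p,n)[:3]])
        except Exception as e: print(n,e)
o=manip.get_obs(); print({k:np.round(v,3).tolist() for k,v in o.items()})
E
```

```text
pics
scene [-0.13514077 -0.66536497  0.94835052]
clip [([0.504, 0.006, 0.054], 0.5)]
stud [([0.497, -0.071, 0.052], 0.64)]
tray_centre [([0.405, -0.248, 0.102], 0.38)]
knob_top [([0.404, -0.25, 0.099], 0.56)]
plate [([0.44, 0.137, 0.002], 0.94)]
salt [([0.586, -0.453, -0.002], 0.63), ([0.578, -0.295, 0.029], 0.61)]
tin [([0.488, -0.309, 0.026], 0.81)]
jar1 [([0.484, 0.316, 0.0], 0.87), ([0.378, 0.331, -0.002], 0.81), ([0.585, 0.288, 0.0], 0.74)]
jar2 [([0.484, 0.316, 0.0], 0.87), ([0.378, 0.331, -0.002], 0.81), ([0.585, 0.288, 0.0], 0.74)]
jar3 [([0.484, 0.316, 0.0], 0.87), ([0.378, 0.331, -0.002], 0.81), ([0.585, 0.288, 0.0], 0.74)]
jar4 [([0.484, 0.316, 0.0], 0.87), ([0.378, 0.331, -0.002], 0.81), ([0.585, 0.288, 0.0], 0.74)]
garlic [([0.646, 0.131, -0.0], 0.59)]
onion [([0.585, -0.455, -0.004], 0.89)]
tomato [([0.45, -0.421, -0.0], 0.75), ([0.513, -0.24, 0.031], 0.31)]
top [0.18104562 0.12116952 1.44553246]
clip [([0.498, 0.007, 0.055], 0.71)]
stud [([0.492, -0.064, 0.059], 0.8)]
tray_centre [([0.509, -0.243, 0.024], 0.64)]
knob_top [([0.405, -0.252, 0.098], 0.62)]
plate [([0.44, 
[... 433 characters left out ...]
78, 0.32, 0.001], 0.86)]
jar4 [([0.583, 0.286, -0.001], 0.93), ([0.593, 0.026, -0.002], 0.91), ([0.478, 0.32, 0.001], 0.86)]
garlic [([0.641, 0.131, 0.001], 0.76)]
onion [([0.644, 0.13, -0.002], 0.59), ([0.586, -0.456, -0.002], 0.56)]
tomato [([0.452, -0.423, 0.003], 0.75), ([0.521, 0.389, -0.006], 0.44)]
{'clock': 1.5, 'joint_pos': [-1.179, 0.332, -0.065, 1.46, 0.022, 1.35, -0.089], 'joint_velocities': [0.001, 0.001, -0.001, -0.001, -0.001, 0.001, 0.0], 'tau': [0.0, -62.523, 0.049, -39.182, 0.016, 0.002, -0.0], 'position': [0.252, 0.572, 0.231], 'ee_rot': [0.206, 0.979, 0.0, -0.0], 'ft_force': [-0.845, 0.337, -0.068], 'torque': [0.046, 0.053, 0.029], 'grasp_force': 0.0, 'grip_width': 0.999}
```

View pics/scene0.png

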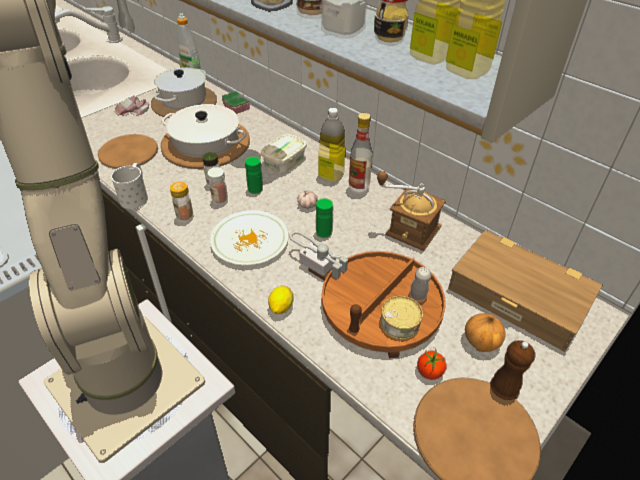

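View pics/top0.png

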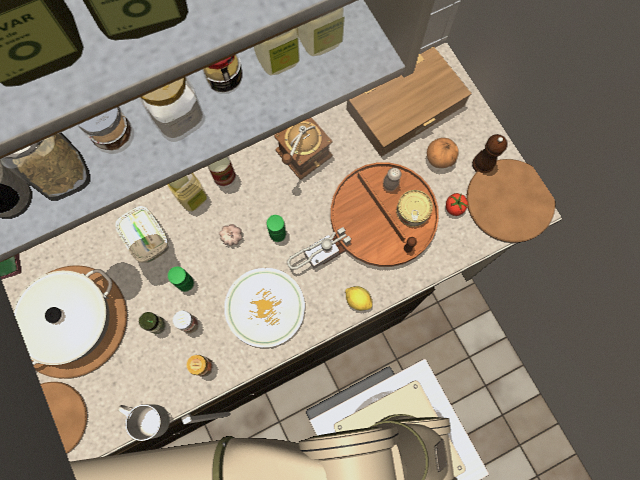

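Run:
```python
from h import *
for c in ("scene","top"):
    p=manip.camera(c)
    print(c,[(np.round(d['at'],3).tolist(),round(d['score'],2)) for d in manip.tip_of(p,'jar1')])
    for d in manip.masks_of(p,'jar1'):
        r=d['region']; ys,xs=np.where(r); k=ys<ys.min()+0.35*(np.ptp(ys)+1)
        print(round(d['score'],2),int(xs.mean()),int(ys.mean()),r.sum(),p['frame'][ys[k],xs[k]].mean(0).round(),p['frame'][r].mean(0).round())
from scipy.spatial.transform import Rotation as R
o=manip.get_obs(); print(R.from_quat(o['ee_rot']).as_matrix().round(2))
```

```text
scene [([0.373, 0.331, 0.001], 0.96), ([0.59, 0.288, 0.003], 0.86), ([0.483, 0.319, 0.002], 0.85), ([0.599, 0.021, -0.001], 0.68), ([0.524, 0.388, 0.001], 0.57)]
0.87 217 185 589 [194. 194. 177.] [152. 136. 120.]
0.76 209 161 239 [61. 64. 38.] [74. 74. 52.]
0.76 324 217 594 [ 22. 152.  60.] [ 22. 110.  46.]
0.74 181 201 664 [187. 146.  58.] [152. 123.  79.]
0.7 253 173 583 [ 36. 140.  63.] [ 30. 108.  49.]
top [([0.519, 0.388, -0.004], 0.92), ([0.59, 0.027, 0.003], 0.9), ([0.584, 0.286, -0.002], 0.89), ([0.376, 0.331, 0.002], 0.82), ([0.481, 0.317, -0.0], 0.75)]
0.88 185 321 423 [207. 207. 204.] [174. 169. 163.]
0.78 152 322 474 [71. 74. 45.] [77. 78. 53.]
0.77 276 227 437 [ 88. 183.  98.] [ 64. 134.  72.]
0.74 200 365 430 [188. 146.  81.] [176. 140.  81.]
0.67 180 278 451 [ 77. 173.  89.] [ 58. 130.  67.]
[[-0.92  0.4  -0.  ]
 [ 0.4   0.92  0.  ]
 [ 0.    0.   -1.  ]]
```

The scene view shows the stud at (328,262), the clip loop at (305,243), the plate at (250,238), the tray at (383,300) and the knob at (355,318). The jars are gold (181,200), white (217,186) and dark (210,165); there is no red one. The two green look-alikes are at (254,175) and (324,217). The top view agrees: plate at (265,307), clip at (318,250), jars at (200,365), (185,321) and (152,322).

First I'll move above the clip.

```bash
python3 -m jog '{"offset":[[0.0155,-0.035,0],[0.0155,-0.035,0],[0.0155,-0.035,0],[0.0155,-0.035,0],[0.0155,-0.035,0],[0.0155,-0.035,0],[0.0155,-0.035,0],[0.0155,-0.035,0],[0.0155,-0.035,0],[0.0155,-0.035,0],[0.0155,-0.035,0],[0.0155,-0.035,0],[0.0155,-0.035,0],[0.0155,-0.035,0],[0.0155,-0.035,0],[0.0155,-0.035,0],[0,0,0],[0,0,0]],"yaw":[-3.9,-3.9,-3.9,-3.9,-3.9,-3.9,-3.9,-3.9,-3.9,-3.9,-3.9,-3.9,-3.9,-3.9,-3.9,-3.9,0,0],"jaw":[0.2,0.2,0.2,0.2,0.2,0.2,0.2,0.2,0.2,0.2,0.2,0.2,0.2,0.2,0.2,0.2,0.2,0.2]}' 40
cat >> h.py <<'E'
from scipy.spatial.transform import Rotation as R
def tool():
    o=manip.get_obs(); r=R.from_quat(o['ee_rot']).as_matrix()
    return o,np.array(o['position']),r
def yaw(r): return np.degrees(np.arctan2(r[1,1],r[0,1]))
def wrist():
    o,p,r=tool(); c=manip.camera('wrist'); T=np.eye(4); T[:3,:3]=r; T[:3,3]=p
    c['T']=T@c['hand_eye']; return c
def ray(c,u,v,z):  # pixel -> world at height z
    K=c['camera_matrix']; T=c.get('T')
    if T is None:
        T=np.eye(4); a=np.array(c['attitude']); T[:3,:3]=a if a.shape==(3,3) else R.from_quat(a).as_matrix(); T[:3,3]=c['eye']
    d=np.array([(u-K[0,2])/K[0,0],-(v-K[1,2])/K[1,1],-1]); d=T[:3,:3]@d
    return T[:3,3]+d*(z-T[2,3])/d[2]
def tips(c,*names):
    for n in names: print(n,[(np.round(d['at'],3).tolist(),round(d['score'],2)) for d in manip.tip_of(c,n)])
E
python3 - <<'E'
from h import *
c=wrist(); save(c,'w1.png'); tips(c,'clip','stud'); o,p,r=tool(); print(p.round(3),yaw(r),o['joint_pos'])
E
```

```text
clock: 3.3
position: [0.5003, 0.0098, 0.2314]
ee_rot: [0.685, 0.729, -0.0, 0.0]
ft_force: [-0.4, 0.4, -0.7]
grip_width: 0.796
grasp_force: 0.0
clip [([0.498, 0.009, 0.054], 0.73)]
stud [([0.497, -0.066, 0.057], 0.88)]
[0.5   0.013 0.231] 3.958588724428583 [-0.58414157  0.04170617  0.48419248  1.80768963 -0.02060775  1.2971512
 -0.02564506]
```

View pics/w1.png

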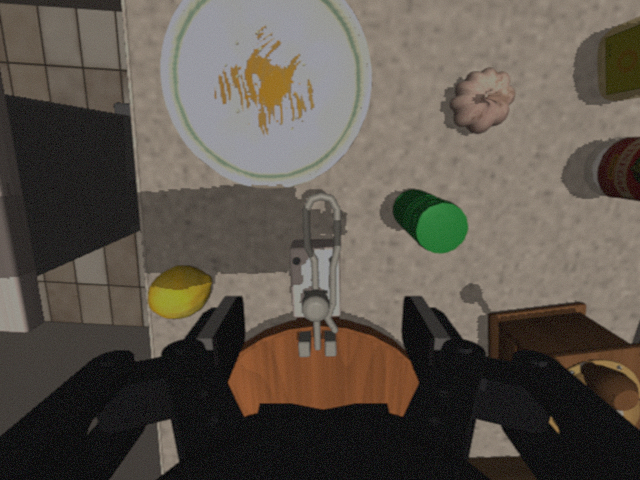

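The wrist view shows the loop's sides at u≈307 and 339 (v 200–236), the stud top at (316,306) and the green jar at (440,225). I'll work out the loop centre from these pixels.

Run:
```python
from h import *
c=wrist(); 
for u,v,z in ((322,197,.055),(308,225,.055),(339,225,.055),(316,306,.082),(303,240,.05),(335,240,.05)): print(u,v,ray(c,u,v,z).round(4))
o,p,r=tool(); print(p.round(4))
```

```text
322 197 [0.4996 0.0396 0.055 ]
308 225 [0.4881 0.0122 0.055 ]
339 225 [0.5175 0.0142 0.055 ]
316 306 [ 0.5008 -0.0582  0.082 ]
303 240 [ 0.484  -0.0042  0.05  ]
335 240 [ 0.5151 -0.002   0.05  ]
[0.4996 0.0134 0.2313]
```

```bash
python3 -m jog '{"offset":[[0.002,-0.004,-0.03],[0,0,-0.03],[0,0,-0.03],[0,0,-0.03],[0,0,-0.03],[0,0,-0.02],[0,0,-0.016],[0,0,0],[0,0,0],[0,0,0],[0,0,0],[0,0,0],[0,0,0],[0,0,0],[0,0,0],[0,0,0],[0,0,0]],"yaw":[0,0,0,0,0,0,0,0,0,0,0,0,0,0,0,0,0],"jaw":[0.2,0.2,0.2,0.2,0.2,0.2,0.2,0.2,0.2,0.2,1,1,1,1,1,1,1]}' 40
```

```text
clock: 4.92
position: [0.5024, 0.0083, 0.046]
ee_rot: [0.683, 0.73, 0.001, 0.0]
ft_force: [-0.3, 1.8, 6.8]
grip_width: 0.4
grasp_force: 39.3
```

```bash
python3 -m jog '{"offset":[[-0.001,0.012,0],[-0.001,0.012,0],[-0.001,0.012,0],[-0.001,0.012,0],[-0.001,0.012,0],[-0.001,0.012,0],[-0.001,0.012,0],[-0.001,0.012,0],[0,0.012,0],[0,0,0],[0,0,0],[0,0,0]],"yaw":[0,0,0,0,0,0,0,0,0,0,0,0],"jaw":[1,1,1,1,1,1,1,1,1,1,1,1]}' 60
python3 - <<'E'
from h import *
c=manip.camera('top'); save(c,'t2.png'); tips(c,'clip','stud','plate')
c=manip.camera('scene'); tips(c,'clip','stud','plate')
E
```

```text
clock: 5.92
position: [0.4939, 0.1154, 0.0453]
ee_rot: [0.683, 0.73, -0.0, 0.0]
ft_force: [0.3, 0.5, 0.2]
grip_width: 0.393
grasp_force: 59.5
clip [([0.589, -0.456, -0.003], 0.23)]
stud [([0.493, -0.066, 0.059], 0.61)]
plate [([0.436, 0.133, -0.005], 0.83)]
clip [([0.499, 0.112, 0.05], 0.58)]
stud [([0.5, -0.071, 0.052], 0.92), ([0.377, 0.329, 0.0], 0.17)]
plate [([0.439, 0.138, 0.004], 0.91)]
```

```bash
python3 -m jog '{"offset":[[0,0,0.02],[-0.014,0.016,0.01],[-0.014,0.016,0],[-0.014,0.016,0],[-0.013,0.016,0],[0,0,-0.02],[0,0,-0.02],[0,0,-0.009],[0,0,-0.008],[0,0,0],[0,0,0],[0,0,0],[0,0,0],[0,0,0],[0,0,0],[0,0,0],[0,0,0]],"yaw":[0,0,0,0,0,0,0,0,0,0,0,0,0,0,0,0,0],"jaw":[1,1,1,1,1,1,1,1,1,1,1,0.5,0.5,0.5,0.4,0.4,0.4]}' 60
python3 -m jog '{"offset":[[0,0,0.01],[0,0,0.02],[0,0,0.03],[0,0,0.03],[0,0,0.03],[0,0,0.03],[0,-0.02,0.01],[0,-0.02,0],[0,-0.02,0],[0,0,0]],"yaw":[0,0,0,0,0,0,0,0,0,0],"jaw":[0.4,0.4,0.4,0.4,0.4,0.4,0.4,0.4,0.4,0.4]}'
python3 - <<'E'
from h import *
c=wrist(); save(c,'w3.png'); tips(c,'clip','plate')
c=manip.camera('scene'); tips(c,'clip','plate','knob_top')
c=manip.camera('top'); tips(c,'clip','plate','knob_top'); print(yaw(tool()[2]))
E
```

```text
clock: 7.73
position: [0.439, 0.1801, 0.0185]
ee_rot: [0.683, 0.73, 0.0, 0.0]
ft_force: [-0.4, 0.2, -0.2]
grip_width: 0.602
grasp_force: 0.0
clock: 8.57
position: [0.4392, 0.1162, 0.1794]
ee_rot: [0.685, 0.729, 0.0, 0.0]
ft_force: [-0.0, -0.4, 0.1]
grip_width: 0.598
grasp_force: 0.0
clip [([0.44, 0.179, 0.019], 0.86)]
plate [([0.436, 0.18, 0.016], 0.7), ([0.436, 0.138, 0.0], 0.69)]
clip [([0.445, 0.177, 0.017], 0.6), ([0.44, 0.136, 0.002], 0.32)]
plate [([0.442, 0.136, 0.001], 0.9)]
knob_top [([0.407, -0.248, 0.097], 0.94), ([0.484, 0.319, 0.002], 0.71)]
clip [([0.438, 0.179, 0.019], 0.65)]
plate [([0.438, 0.133, -0.003], 0.57)]
knob_top [([0.408, -0.252, 0.098], 0.61)]
3.8567671097080773
```

View pics/w3.png

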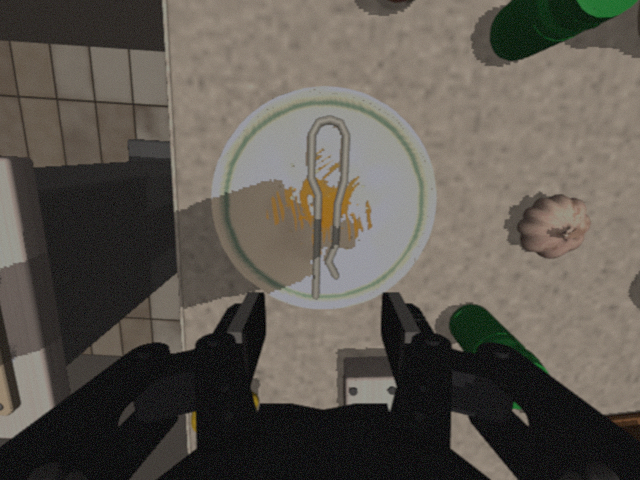

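The wrist picture shows the clip lying wholly on the plate: loop at (329,150), tip at (317,295). Next is the knob.

```bash
python3 -m jog '{"offset":[[-0.002,-0.026,0],[-0.002,-0.026,0],[-0.002,-0.026,0],[-0.002,-0.026,0],[-0.002,-0.026,0],[-0.002,-0.026,0],[-0.002,-0.026,0],[-0.002,-0.026,0],[-0.002,-0.026,0],[-0.003,-0.026,0],[-0.003,-0.026,0],[-0.003,-0.026,0],[-0.003,-0.026,0],[-0.003,-0.026,0],[0,-0.003,0],[0,0,0],[0,0,0]],"yaw":[-6,-6,-6,-6,-6,-6,-6,-6,-6,-6,-6,-6,-6,-6,-6,0,0],"jaw":[0.4,0.4,0.4,0.4,0.4,0.4,0.4,0.4,0.4,0.4,0.4,0.4,0.4,0.4,0.4,0.4,0.4]}' 60
python3 - <<'E'
from h import *
o,p,r=tool(); c=wrist(); tips(c,'knob_top','tray_centre'); print(p.round(4),yaw(r),o['joint_pos'].round(2) if hasattr(o['joint_pos'],'round') else o['joint_pos'])
m=manip.masks_of(c,'knob_top'); print([(d['score'],np.argwhere(d['region']).mean(0),d['region'].sum()) for d in m])
E
```

```text
clock: 10.53
position: [0.4059, -0.2467, 0.1782]
ee_rot: [0.999, 0.035, -0.0, -0.0]
ft_force: [0.2, 0.0, 0.3]
grip_width: 0.598
grasp_force: 0.0
knob_top [([0.406, -0.254, 0.103], 0.92)]
tray_centre [([0.516, -0.239, 0.026], 0.74), ([0.408, -0.254, 0.102], 0.68)]
[ 0.4059 -0.2467  0.1782] -85.994309948247 [-0.36  0.01  0.83  1.95 -0.01  1.18 -1.03]
[(0.57, array([117.23955354, 303.73777152]), np.int64(68181))]
```

```bash
python3 -m jog '{"offset":[[0,-0.005,-0.02],[0,0,-0.03],[0,0,-0.03],[0,0,-0.023],[0,0,0],[0,0,0],[0,0,0],[0,0,0],[0,0,0],[0,0,0],[0,0,0],[0,0,0],[0,0,0],[0,0,0]],"yaw":[0,0,0,0,0,0,0,0,0,0,0,0,0,0],"jaw":[0.4,0.4,0.4,0.4,0.4,0.4,1,1,1,1,1,1,1,1]}' 50
```

```text
clock: 11.9
position: [0.407, -0.2518, 0.0771]
ee_rot: [0.999, 0.034, 0.001, -0.0]
ft_force: [-2.3, 3.1, 10.8]
grip_width: 0.26
grasp_force: 48.5
```

Run:
```python
import numpy as np
a=np.radians(184.5+6*np.arange(16)); P=.108*np.c_[np.cos(a),np.sin(a)]
print(np.diff(P,axis=0).round(4).tolist())
```

```text
[[0.0015, -0.0112], [0.0026, -0.011], [0.0038, -0.0107], [0.0049, -0.0102], [0.0059, -0.0096], [0.0069, -0.009], [0.0078, -0.0082], [0.0086, -0.0073], [0.0093, -0.0064], [0.0099, -0.0054], [0.0104, -0.0043], [0.0108, -0.0032], [0.0111, -0.0021], [0.0113, -0.0009], [0.0113, 0.0003]]
```

```bash
python3 -m jog '{"offset":[[0.0015,-0.0112,0],[0.0026,-0.011,0],[0.0038,-0.0107,0],[0.0049,-0.0102,0],[0.0059,-0.0096,0],[0.0069,-0.009,0],[0.0078,-0.0082,0],[0,0,0]],"yaw":[6,6,6,6,6,6,6,0],"jaw":[1,1,1,1,1,1,1,1]}' 50
```

```text
clock: 12.57
position: [0.4428, -0.3216, 0.0771]
ee_rot: [0.919, 0.394, 0.002, 0.001]
ft_force: [2.5, 7.7, 8.6]
grip_width: 0.254
grasp_force: 51.6
```

```bash
python3 -m jog '{"offset":[[0.0086,-0.0073,0],[0.0093,-0.0064,0],[0.0099,-0.0054,0],[0.0104,-0.0043,0],[0.0108,-0.0032,0],[0.0111,-0.0021,0],[0.0113,-0.0009,0],[0.0113,0.0003,0],[0,0,0],[0,0,0],[0,0,0],[0,0,0],[0,0,0]],"yaw":[6,6,6,6,6,6,6,6,0,0,0,0,0],"jaw":[1,1,1,1,1,1,1,1,1,1,1,1,1]}' 50
python3 - <<'E'
from h import *
for n in('scene','top'):
    c=manip.camera(n); tips(c,'knob_top','tray_centre','salt','tin'); save(c,n+'4.png')
E
```

```text
clock: 13.65
position: [0.524, -0.3474, 0.0772]
ee_rot: [0.682, 0.732, 0.002, -0.001]
ft_force: [-2.1, 12.9, 9.6]
grip_width: 0.256
grasp_force: 51.6
knob_top [([0.523, -0.347, 0.1], 0.98)]
tray_centre [([0.515, -0.238, 0.03], 0.57)]
salt [([0.564, -0.18, 0.031], 0.68), ([0.442, 0.138, 0.002], 0.18)]
tin [([0.515, -0.238, 0.027], 0.7), ([0.588, -0.264, 0.028], 0.67)]
knob_top [([0.527, -0.347, 0.098], 0.59), ([0.586, -0.268, 0.027], 0.47)]
tray_centre [([0.513, -0.239, 0.028], 0.79)]
salt [([0.564, -0.176, 0.026], 0.69), ([0.525, -0.35, 0.102], 0.3)]
tin [([0.588, -0.267, 0.028], 0.8)]
```

View pics/scene4.png

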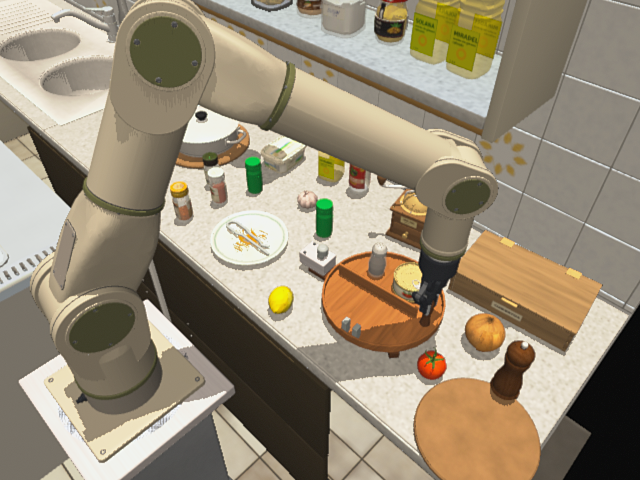

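The tray has turned: the empty half faces the robot, with the lugs at (350,327). I'll release the knob, rise and measure the final angle.

```bash
python3 -m jog '{"offset":[[0,0,0],[0,0,0],[0,0,0],[0,0,0],[0,0,0],[0,0,0.015],[0,0,0.03],[0,0,0.04],[0,0,0.02],[0,0.02,0.02],[-0.01,0.03,0],[-0.01,0.03,0],[-0.01,0.03,0],[0,0,0]],"yaw":[0,0,0,0,0,0,0,0,0,0,0,0,0,0],"jaw":[0.6,0.5,0.4,0.4,0.4,0.4,0.4,0.4,0.4,0.4,0.4,0.4,0.4,0.4]}' 50
python3 - <<'E'
from h import *
c=wrist(); tips(c,'knob_top','tray_centre','salt','tin','stud');save(c,'w5.png')
c=manip.camera('scene'); tips(c,'knob_top','tray_centre','plate','clip','jar1')
c=manip.camera('top'); tips(c,'knob_top','tray_centre','plate','clip','jar1')
E
```

```text
clock: 15.32
position: [0.4915, -0.2358, 0.2003]
ee_rot: [0.681, 0.732, 0.001, -0.001]
ft_force: [0.4, -0.0, -0.2]
grip_width: 0.598
grasp_force: 0.0
knob_top [([0.524, -0.351, 0.102], 0.68)]
tray_centre [([0.512, -0.243, 0.027], 0.89)]
salt [([0.561, -0.178, 0.026], 0.9), ([0.514, -0.238, 0.025], 0.59)]
tin [([0.582, -0.267, 0.026], 0.56)]
stud [([0.495, -0.067, 0.059], 0.87)]
knob_top [([0.526, -0.347, 0.1], 0.86), ([0.568, -0.181, 0.03], 0.45)]
tray_centre [([0.514, -0.24, 0.031], 0.55)]
plate [([0.439, 0.137, 0.002], 0.71), ([0.381, 0.326, -0.0], 0.22)]
clip [([0.442, 0.181, 0.019], 0.84)]
jar1 [([0.597, 0.019, 0.001], 0.96), ([0.377, 0.33, 0.002], 0.91), ([0.584, 0.289, 0.001], 0.87), ([0.484, 0.318, 0.005], 0.7), ([0.52, 0.388, -0.003], 0.53)]
knob_top [([0.375, 0.33, -0.003], 0.4)]
tray_centre [([0.513, -0.242, 0.024], 0.93)]
plate [([0.438, 0.133, -0.003], 0.6)]
clip [([0.435, 0.183, 0.018], 0.62)]
jar1 [([0.481, 0.318, 0.0], 0.94), ([0.52, 0.387, -0.004], 0.93), ([0.373, 0.329, -0.0], 0.88), ([0.582, 0.284, 0.002], 0.79), ([0.594, 0.023, 0.0], 0.58)]
```

View pics/w5.png

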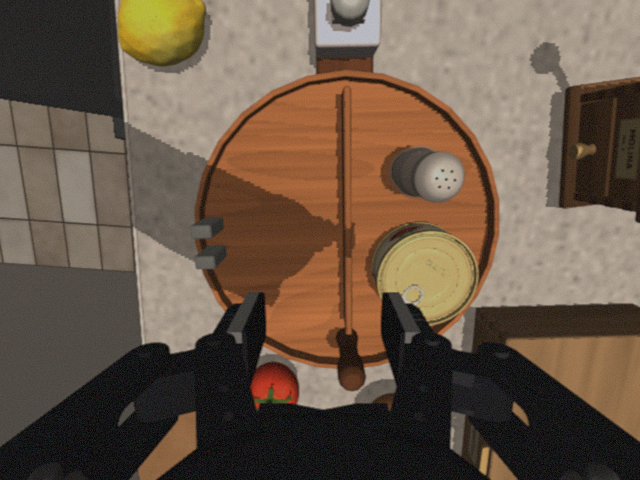

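Run:
```python
from h import *
c=wrist()
A,B=ray(c,347.5,90,.062),ray(c,347.5,328,.062); C=(ray(c,207,227,.064)+ray(c,210,257,.064))/2; S=ray(c,349,8,.082)
ctr=A+(B-A)/np.linalg.norm(B-A)*.123
print(A,B,C,S,ctr); ang=lambda v:np.degrees(np.arctan2(v[1],v[0]))
print(ang(A-B),ang(S-ctr),ang(C-ctr))
```

```text
[ 0.50556788 -0.12813159  0.062     ] [ 0.52297943 -0.32732607  0.062     ] [ 0.39900184 -0.25385553  0.064     ] [ 0.50109507 -0.08150956  0.082     ] [ 0.51627845 -0.25066437  0.062     ]
94.99551754303072 95.12913929281838 -178.441338243735
```

The partition lies at 95.0° and the stud bearing is 95.1°, so the tray is in its click stop. Next I'll go above the white-capped jar.

```bash
python3 -m jog '{"offset":[[0,0.03,0],[0,0.035,0],[0,0.035,0],[0,0.035,0],[0,0.035,0],[0,0.035,0],[0,0.035,0],[0,0.035,0],[0,0.035,0],[0,0.035,0],[0,0.035,0],[0,0.035,0],[0,0.035,0],[0,0.035,0],[0,0.035,0],[0,0.03,0],[-0.01,0,0],[0,0,0],[0,0,0]],"yaw":[-2,-2,-2,-2,-2,-2,-2,-2,-2,-2,-2,-2,-2,-2,-2,-3,0,0,0],"jaw":[0.2,0.2,0.2,0.2,0.2,0.2,0.2,0.2,0.2,0.2,0.2,0.2,0.2,0.2,0.2,0.2,0.2,0.2,0.2]}' 40
python3 - <<'E'
from h import *
c=wrist(); tips(c,'jar1'); o,p,r=tool(); print(list(c.keys()),p.round(4),yaw(r),np.round(o['joint_pos'],2))
E
```

```text
clock: 17.85
position: [0.482, 0.3084, 0.2003]
ee_rot: [0.862, 0.507, -0.0, 0.0]
ft_force: [1.4, -0.8, 0.7]
grip_width: 0.801
grasp_force: 0.0
jar1 [([0.487, 0.318, -0.001], 0.98), ([0.376, 0.329, 0.002], 0.87), ([0.589, 0.29, 0.001], 0.75), ([0.521, 0.39, 0.002], 0.64)]
['frame', 'camera_matrix', 'hand_eye', 'shot', 'T'] [0.4828 0.3074 0.2005] -29.25844043034483 [-0.71  0.23  0.07  1.65 -0.02  1.26 -1.14]
```

```bash
python3 -m jog '{"offset":[[0.001,0.011,-0.01],[0,0,-0.03],[0,0,-0.03],[0,0,-0.03],[0,0,-0.025],[0,0,-0.025],[0,0,0],[0,0,0],[0,0,0],[0,0,0],[0,0,0],[0,0,0],[0,0,0],[0,0,0],[0,0,0]],"yaw":[0,0,0,0,0,0,0,0,0,0,0,0,0,0,0],"jaw":[0.2,0.2,0.2,0.2,0.2,0.2,0.2,0.2,1,1,1,1,1,1,1]}' 35
```

```text
clock: 19.2
position: [0.4843, 0.3205, 0.0523]
ee_rot: [0.862, 0.506, 0.002, -0.0]
ft_force: [0.9, -0.7, 6.7]
grip_width: 0.502
grasp_force: 35.4
```

```bash
python3 -m jog '{"offset":[[0,0,0.015],[0,0,0.03],[0,0,0.035],[0,0,0.035],[0,0,0.035],[0,-0.025,0],[0,-0.035,0],[0,-0.035,0],[0,-0.035,0],[0,-0.035,0],[0,-0.035,0],[0,-0.035,0],[0,-0.035,0],[0,-0.035,0],[0,-0.035,0],[0,-0.035,0],[0,-0.03,0],[0,0,0]],"yaw":[0,0,0,0,0,4,4,4,4,4,4,4,4,4,4,4,4,0],"jaw":[1,1,1,1,1,1,1,1,1,1,1,1,1,1,1,1,1,1]}' 35
python3 -m jog '{"offset":[[-0.003,-0.035,0],[-0.003,-0.035,0],[-0.004,-0.035,0],[-0.004,-0.035,0],[-0.004,-0.035,0],[-0.004,-0.03,0],[-0.004,-0.018,0],[0,0,0],[0,0,0]],"yaw":[4,4,4,4,5,5,5,0,0],"jaw":[1,1,1,1,1,1,1,1,1]}' 35
python3 - <<'E'
from h import *
c=manip.camera('scene'); tips(c,'jar1','tray_centre'); save(c,'s6.png'); o,p,r=tool(); print(p.round(4),yaw(r))
E
```

```text
clock: 20.7
position: [0.4822, -0.0918, 0.2011]
ee_rot: [0.583, 0.812, -0.0, 0.001]
ft_force: [-0.3, -0.4, -1.1]
grip_width: 0.5
grasp_force: 35.7
clock: 21.45
position: [0.4566, -0.3088, 0.2006]
ee_rot: [0.345, 0.939, 0.0, 0.0]
ft_force: [0.9, 0.3, -1.2]
grip_width: 0.499
grasp_force: 35.8
jar1 [([0.458, -0.307, 0.149], 0.96), ([0.38, 0.33, 0.001], 0.86), ([0.598, 0.021, 0.002], 0.82), ([0.517, 0.388, -0.001], 0.64), ([0.587, 0.29, 0.001], 0.59), ([0.525, -0.349, 0.099], 0.22)]
tray_centre [([0.514, -0.24, 0.03], 0.67)]
[ 0.4576 -0.3067  0.2004] 49.86804164749985
```

```bash
python3 -m jog '{"offset":[[0,0,-0.035],[0,0,-0.035],[0,0,-0.03],[0,0,-0.012],[0,0,-0.004],[0,0,-0.003],[0,0,0],[0,0,0],[0,0,0]],"yaw":[0,0,0,0,0,0,0,0,0],"jaw":[1,1,1,1,1,1,1,1,1]}' 35
```

```text
clock: 22.35
position: [0.4579, -0.3086, 0.0828]
ee_rot: [0.343, 0.939, 0.0, 0.001]
ft_force: [-0.2, -0.3, -1.3]
grip_width: 0.504
grasp_force: 35.8
```

```bash
python3 -m jog '{"offset":[[0,0,-0.001],[0,0,-0.001],[0,0,0],[0,0,0],[0,0,0]],"yaw":[0,0,0,0,0],"jaw":[1,1,1,1,1]}' 35
```

```text
clock: 22.77
position: [0.4576, -0.3084, 0.0802]
ee_rot: [0.343, 0.939, 0.0, 0.001]
ft_force: [-0.4, 0.9, 4.5]
grip_width: 0.499
grasp_force: 36.0
```

Contact. Release and rise, then check.

```bash
python3 -m jog '{"offset":[[0,0,0],[0,0,0],[0,0,0],[0,0,0],[0,0,0],[0,0,0.015],[0,0,0.03],[0,0,0.04],[0,0,0.035],[0,0,0],[0,0,0]],"yaw":[0,0,0,0,0,0,0,0,0,0,0],"jaw":[0.4,0.35,0.3,0.25,0.25,0.25,0.25,0.25,0.25,0.25,0.25]}' 35
python3 - <<'E'
from h import *
for n in('scene','top'):
    c=manip.camera(n); tips(c,'jar1','plate','clip','knob_top'); save(c,n+'7.png')
c=wrist(); tips(c,'jar1')
E
```

```text
clock: 23.68
position: [0.4579, -0.3088, 0.2014]
ee_rot: [0.343, 0.939, 0.0, 0.002]
ft_force: [-0.1, -0.5, -0.7]
grip_width: 0.753
grasp_force: 0.0
jar1 [([0.598, 0.022, -0.0], 0.93), ([0.521, 0.389, -0.003], 0.92), ([0.376, 0.328, 0.001], 0.89), ([0.459, -0.31, 0.03], 0.82), ([0.587, 0.289, 0.004], 0.81)]
plate [([0.439, 0.137, 0.001], 0.63)]
clip [([0.442, 0.184, 0.016], 0.73)]
knob_top [([0.524, -0.347, 0.098], 0.77)]
jar1 [([0.586, 0.288, 0.001], 0.98), ([0.593, 0.024, 0.0], 0.75), ([0.519, 0.387, -0.003], 0.71), ([0.378, 0.33, 0.004], 0.7), ([0.643, 0.131, 0.0], 0.54)]
plate [([0.436, 0.135, -0.005], 0.72)]
clip [([0.438, 0.186, 0.017], 0.72)]
knob_top [([0.525, -0.348, 0.103], 0.73)]
jar1 [([0.458, -0.306, 0.03], 0.8)]
```

View pics/scene7.png

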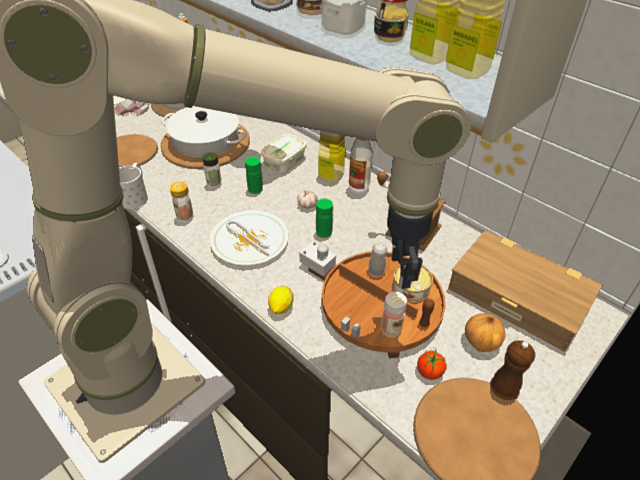

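The white jar stands upright in the tray at (396,315), and the rest of the scene is as it was. Next is the dark-capped jar.

```bash
python3 -m jog '{"offset":[[0.003,0.03,0],[0.003,0.035,0],[0.003,0.035,0],[0.003,0.035,0],[0.003,0.035,0],[0.003,0.035,0],[0.003,0.035,0],[0.003,0.035,0],[0.003,0.035,0],[0.003,0.035,0],[0.003,0.035,0],[0.003,0.035,0],[0.003,0.035,0],[0.003,0.035,0],[0.003,0.035,0],[0.003,0.035,0],[0.003,0.035,0],[0.003,0.035,0],[0.003,0.035,0],[0.003,0.03,0]],"yaw":[-4,-4,-4,-4,-4,-4,-4,-4,-4,-4,-4,-4,-4,-4,-4,-4,-4,-4,-4,-3],"jaw":[0.2,0.2,0.2,0.2,0.2,0.2,0.2,0.2,0.2,0.2,0.2,0.2,0.2,0.2,0.2,0.2,0.2,0.2,0.2,0.2]}' 35
python3 -m jog '{"offset":[[0.002,0.006,0],[0,0,0],[0,0,0],[0,0,0]],"yaw":[0,0,0,0],"jaw":[0.2,0.2,0.2,0.2]}' 35
python3 - <<'E'
from h import *
c=wrist(); tips(c,'jar3'); o,p,r=tool(); print(p.round(4),yaw(r),np.round(o['joint_pos'],2)); save(c,'w8.png')
E
```

```text
clock: 25.95
position: [0.5164, 0.3845, 0.1991]
ee_rot: [0.863, 0.505, -0.0, -0.0]
ft_force: [-0.1, 0.3, -0.4]
grip_width: 0.802
grasp_force: 0.0
clock: 26.28
position: [0.5196, 0.3861, 0.1994]
ee_rot: [0.863, 0.506, -0.0, 0.0]
ft_force: [0.5, -0.0, -0.0]
grip_width: 0.8
grasp_force: 0.0
jar3 [([0.376, 0.328, -0.002], 0.92), ([0.521, 0.386, 0.0], 0.86), ([0.586, 0.291, 0.001], 0.85), ([0.598, 0.024, 0.002], 0.61)]
[0.5196 0.3862 0.1997] -29.270999199655158 [-0.78  0.4   0.09  1.45 -0.04  1.3  -1.2 ]
```

```bash
python3 -m jog '{"offset":[[0.001,0.001,-0.01],[0,0,-0.03],[0,0,-0.03],[0,0,-0.03],[0,0,-0.025],[0,0,-0.025],[0,0,0],[0,0,0],[0,0,0],[0,0,0],[0,0,0],[0,0,0],[0,0,0],[0,0,0],[0,0,0]],"yaw":[0,0,0,0,0,0,0,0,0,0,0,0,0,0,0],"jaw":[0.2,0.2,0.2,0.2,0.2,0.2,0.2,0.2,1,1,1,1,1,1,1]}' 35
```

```text
clock: 27.63
position: [0.5209, 0.3897, 0.0515]
ee_rot: [0.862, 0.506, 0.002, -0.0]
ft_force: [-0.8, -1.0, 6.8]
grip_width: 0.481
grasp_force: 34.7
```

```bash
python3 -m jog '{"offset":[[0,0,0.015],[0,0,0.03],[0,0,0.035],[0,0,0.035],[0,0,0.035],[0,-0.025,0],[0,-0.035,0],[0,-0.035,0],[0,-0.035,0],[-0.005,-0.035,0],[-0.005,-0.035,0],[-0.005,-0.035,0],[-0.005,-0.035,0],[-0.005,-0.035,0],[-0.005,-0.035,0],[-0.005,-0.035,0],[-0.005,-0.03,0],[0,0,0]],"yaw":[0,0,0,0,0,2,2,2,2,2,2,2,2,2,2,2,2,0],"jaw":[1,1,1,1,1,1,1,1,1,1,1,1,1,1,1,1,1,1]}' 35
python3 -m jog '{"offset":[[-0.006,-0.035,0],[-0.006,-0.035,0],[-0.007,-0.035,0],[-0.007,-0.035,0],[-0.007,-0.035,0],[-0.008,-0.03,0],[-0.007,-0.022,0],[-0.005,-0.005,0],[0,0,0],[0,0,0]],"yaw":[2,2,2,2,2,0,0,0,0,0],"jaw":[1,1,1,1,1,1,1,1,1,1]}' 35
python3 - <<'E'
from h import *
c=manip.camera('scene'); tips(c,'jar1'); o,p,r=tool(); print(p.round(4),yaw(r))
E
```

```text
clock: 29.13
position: [0.4791, -0.0229, 0.2002]
ee_rot: [0.74, 0.672, 0.0, 0.001]
ft_force: [1.1, -0.4, -0.8]
grip_width: 0.484
grasp_force: 35.5
clock: 29.97
position: [0.4273, -0.2474, 0.1996]
ee_rot: [0.677, 0.736, 0.0, 0.0]
ft_force: [1.0, -1.0, -0.7]
grip_width: 0.478
grasp_force: 35.5
jar1 [([0.596, 0.019, 0.002], 0.91), ([0.585, 0.29, 0.0], 0.89), ([0.46, -0.309, 0.034], 0.72), ([0.426, -0.25, 0.148], 0.63), ([0.376, 0.332, 0.002], 0.59)]
[ 0.4278 -0.2466  0.1995] 4.963821806283328
```

```bash
python3 -m jog '{"offset":[[0,-0.002,-0.035],[0,0,-0.035],[0,0,-0.03],[0,0,-0.012],[0,0,-0.004],[0,0,-0.002],[0,0,0],[0,0,-0.001],[0,0,0],[0,0,0],[0,0,0]],"yaw":[0,0,0,0,0,0,0,0,0,0,0],"jaw":[1,1,1,1,1,1,1,1,1,1,1]}' 35
```

```text
clock: 30.98
position: [0.4273, -0.2503, 0.0809]
ee_rot: [0.677, 0.736, 0.0, 0.0]
ft_force: [-0.0, -0.4, -1.3]
grip_width: 0.485
grasp_force: 35.5
```

```bash
python3 -m jog '{"offset":[[0,0,-0.001],[0,0,-0.001],[0,0,0],[0,0,0],[0,0,0]],"yaw":[0,0,0,0,0],"jaw":[1,1,1,1,1]}' 35
```

```text
clock: 31.4
position: [0.4273, -0.2506, 0.0793]
ee_rot: [0.677, 0.736, 0.0, 0.0]
ft_force: [-3.4, 1.2, 11.3]
grip_width: 0.479
grasp_force: 36.5
```

```bash
python3 -m jog '{"offset":[[0,0,0],[0,0,0],[0,0,0],[0,0,0],[0,0,0],[0,0,0.015],[0,0,0.03],[0,0,0.04],[0,0,0.035],[0,0.02,0],[0,0.035,0],[0,0.035,0],[0,0.035,0],[0,0.035,0],[0,0.035,0],[0,0.035,0],[0,0.035,0],[0,0.035,0],[0,0.035,0],[0,0,0]],"yaw":[0,0,0,0,0,0,0,0,0,0,-2,-2,-2,-2,-2,-2,-2,-2,-2,0],"jaw":[0.4,0.35,0.3,0.25,0.25,0.25,0.25,0.25,0.25,0.25,0.2,0.2,0.2,0.2,0.2,0.2,0.2,0.2,0.2,0.2]}' 35
python3 -m jog '{"offset":[[0,0.035,0],[0,0.035,0],[-0.005,0.035,0],[-0.008,0.035,0],[-0.01,0.035,0],[-0.01,0.035,0],[-0.01,0.03,0],[-0.008,0.003,0],[0,0,0],[0,0,0],[0,0,0]],"yaw":[-2,-2,-2,-2,-2,-2,-2,-2,0,0,0],"jaw":[0.2,0.2,0.2,0.2,0.2,0.2,0.2,0.2,0.2,0.2,0.2]}' 35
python3 - <<'E'
from h import *
c=wrist(); tips(c,'jar2'); o,p,r=tool(); print(p.round(4),yaw(r),np.round(o['joint_pos'],2))
c=manip.camera('scene'); tips(c,'jar2','clip','plate'); save(c,'s9.png')
E
```

```text
clock: 33.07
position: [0.4263, 0.0913, 0.1983]
ee_rot: [0.782, 0.624, 0.001, -0.001]
ft_force: [0.1, 0.6, 0.5]
grip_width: 0.797
grasp_force: 0.0
clock: 33.98
position: [0.3769, 0.3265, 0.1983]
ee_rot: [0.863, 0.506, 0.0, 0.0]
ft_force: [-0.2, -1.0, -0.1]
grip_width: 0.803
grasp_force: 0.0
jar2 [([0.598, 0.022, -0.001], 0.71), ([0.377, 0.329, -0.001], 0.62)]
[0.3769 0.3266 0.1984] -29.253877309393985 [-0.69  0.08 -0.12  1.83  0.01  1.23 -1.33]
jar2 [([0.378, 0.328, 0.003], 0.81), ([0.427, -0.251, 0.029], 0.62), ([0.587, 0.288, 0.001], 0.58), ([0.459, -0.306, 0.03], 0.56)]
clip [([0.444, 0.184, 0.017], 0.51)]
plate [([0.438, 0.138, 0.007], 0.95)]
```

```bash
python3 -m jog '{"offset":[[0,0.003,-0.01],[0,0,-0.03],[0,0,-0.03],[0,0,-0.03],[0,0,-0.025],[0,0,-0.02],[0,0,0],[0,0,0],[0,0,0],[0,0,0],[0,0,0],[0,0,0],[0,0,0],[0,0,0],[0,0,0]],"yaw":[0,0,0,0,0,0,0,0,0,0,0,0,0,0,0],"jaw":[0.2,0.2,0.2,0.2,0.2,0.2,0.2,0.2,1,1,1,1,1,1,1]}' 35
```

```text
clock: 35.53
position: [0.3768, 0.3317, 0.0549]
ee_rot: [0.862, 0.506, 0.001, -0.0]
ft_force: [-0.5, 0.2, 7.0]
grip_width: 0.511
grasp_force: 35.1
```

```bash
python3 -m jog '{"offset":[[0,0,0.015],[0,0,0.03],[0,0,0.035],[0,0,0.035],[0,0,0.035],[0.007,-0.019,0],[0.008,-0.03,0],[0.008,-0.035,0],[0.008,-0.035,0],[0.008,-0.035,0],[0.008,-0.035,0],[0.008,-0.035,0],[0.008,-0.035,0],[0.008,-0.035,0],[0,-0.035,0],[0,-0.035,0],[0,-0.035,0],[0,-0.035,0],[0,0,0]],"yaw":[0,0,0,0,0,-1,-1,-1,-1,-1,-1,-1,-1,-1,-1,-1,0,0,0],"jaw":[1,1,1,1,1,1,1,1,1,1,1,1,1,1,1,1,1,1,1]}' 35
python3 -m jog '{"offset":[[0,-0.035,0],[0,-0.03,0],[0,-0.02,0],[0,0,0],[0,0,0]],"yaw":[0,0,0,0,0],"jaw":[1,1,1,1,1]}' 35
python3 - <<'E'
from h import *
c=manip.camera('scene'); tips(c,'jar1'); o,p,r=tool(); print(p.round(4),yaw(r))
E
```

```text
clock: 37.12
position: [0.4461, -0.1103, 0.2039]
ee_rot: [0.909, 0.417, 0.0, 0.001]
ft_force: [-0.2, -0.1, -0.4]
grip_width: 0.5
grasp_force: 36.1
clock: 37.53
position: [0.4466, -0.1891, 0.2034]
ee_rot: [0.907, 0.42, 0.0, 0.0]
ft_force: [0.2, -0.0, -1.2]
grip_width: 0.502
grasp_force: 36.2
jar1 [([0.429, -0.254, 0.029], 0.74), ([0.459, -0.309, 0.031], 0.66), ([0.586, 0.289, -0.001], 0.66), ([0.446, -0.188, 0.151], 0.57), ([0.597, 0.02, 0.001], 0.49)]
[ 0.447  -0.1873  0.2033] -40.1238331597905
```

```bash
python3 -m jog '{"offset":[[0.001,0.001,-0.035],[0,0,-0.035],[0,0,-0.03],[0,0,-0.012],[0,0,-0.004],[0,0,-0.003],[0,0,0],[0,0,-0.001],[0,0,0],[0,0,0],[0,0,0]],"yaw":[0,0,0,0,0,0,0,0,0,0,0],"jaw":[1,1,1,1,1,1,1,1,1,1,1]}' 35
```

```text
clock: 38.55
position: [0.4484, -0.1872, 0.0839]
ee_rot: [0.907, 0.421, 0.001, 0.0]
ft_force: [0.7, 0.3, -0.5]
grip_width: 0.509
grasp_force: 36.2
```

```bash
python3 -m jog '{"offset":[[0,0,-0.001],[0,0,-0.001],[0,0,0],[0,0,0]],"yaw":[0,0,0,0],"jaw":[1,1,1,1]}' 35
python3 -m jog '{"offset":[[0,0,0],[0,0,0],[0,0,0],[0,0,0],[0,0,0],[0,0,0.015],[0,0,0.03],[0,0,0.04],[0,0,0.04],[0,0.02,0.03],[0,0.03,0.03],[0,0.04,0.02],[0,0,0],[0,0,0],[0,0,0]],"yaw":[0,0,0,0,0,0,0,0,0,0,0,0,0,0,0],"jaw":[0.4,0.35,0.3,0.25,0.25,0.25,0.25,0.25,0.25,0.25,0.25,0.25,0.25,0.25,0.25]}' 35
python3 - <<'E'
from h import *
for n in('scene','top'):
    c=manip.camera(n); tips(c,'jar1','tray_centre','knob_top','plate','clip','salt','tin'); save(c,n+'10.png')
c=wrist(); save(c,'w10.png'); tips(c,'jar1','tray_centre')
E
```

```text
clock: 38.88
position: [0.4487, -0.1872, 0.0828]
ee_rot: [0.907, 0.421, 0.001, 0.0]
ft_force: [-6.0, 2.8, 16.1]
grip_width: 0.507
grasp_force: 38.0
clock: 40.13
position: [0.4478, -0.1008, 0.2841]
ee_rot: [0.907, 0.421, -0.0, 0.0]
ft_force: [-0.5, -0.5, 0.3]
grip_width: 0.753
grasp_force: 0.0
jar1 [([0.448, -0.19, 0.028], 0.93), ([0.458, -0.307, 0.028], 0.9), ([0.43, -0.249, 0.028], 0.83), ([0.602, 0.018, 0.001], 0.82), ([0.588, 0.29, 0.001], 0.63), ([0.441, 0.182, 0.019], 0.22)]
tray_centre [([0.512, -0.237, 0.03], 0.65)]
knob_top [([0.522, -0.346, 0.1], 0.64)]
plate [([0.443, 0.134, -0.002], 0.93)]
clip [([0.444, 0.183, 0.018], 0.64)]
salt [([0.569, -0.181, 0.029], 0.62)]
tin [([0.585, -0.267, 0.027], 0.77)]
jar1 [([0.593, 0.026, 0.0], 0.78), ([0.455, -0.31, 0.029], 0.57), ([0.586, 0.288, -0.002], 0.55)]
tray_centre [([0.435, 0.186, 0.017], 0.75)]
knob_top [([0.524, -0.352, 0.101], 0.78)]
plate [([0.439, 0.131, -0.005], 0.62)]
clip [([0.436, 0.186, 0.019], 0.74)]
salt []
tin []
jar1 [([0.428, -0.25, 0.03], 0.94), ([0.597, 0.023, -0.001], 0.69), ([0.459, -0.307, 0.026], 0.52)]
tray_centre [([0.516, -0.24, 0.026], 0.9), ([0.591, -0.453, -0.004], 0.58)]
```

View pics/scene10.png

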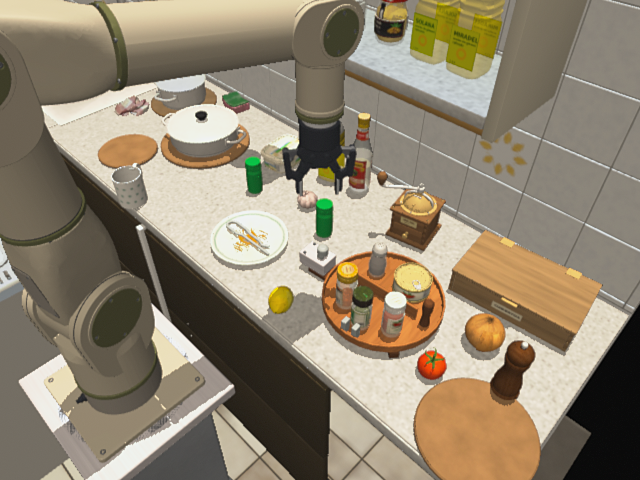

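View pics/w10.png

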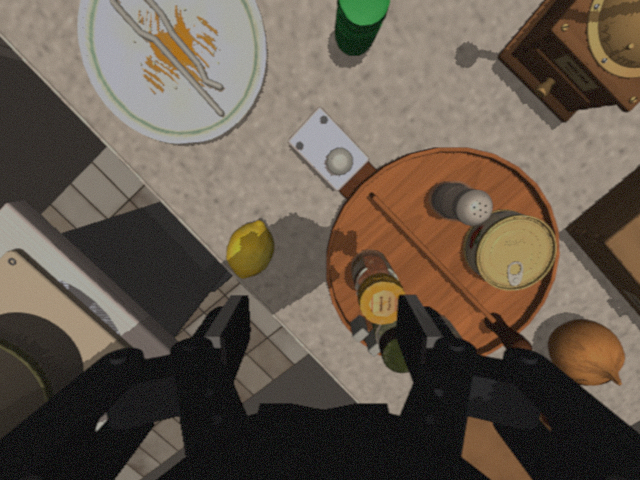

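All three jars stand upright in the front half, at (346,288), (362,306) and (396,315) in the scene view. The clip is on the plate, and the salt shaker and tin are upright. I'll check the tray angle once more before handing in.

Run:
```python
from h import *
c=wrist(); A,B,S=ray(c,372,197,.062),ray(c,490,313,.062),ray(c,340,161,.082)
ang=lambda v:np.degrees(np.arctan2(v[1],v[0])); print(A,B,S,ang(A-B),ang(S-B))
if abs(ang(A-B)-95)<2.5: print(manip.hand_in())
```

```text
[ 0.50355756 -0.11859051  0.062     ] [ 0.52582433 -0.31458918  0.062     ] [ 0.50077947 -0.06685773  0.082     ] 96.4813972836301 95.77280503532589
the job is handed in; nothing more can be done
None
```

The job is handed in: the clip is on the plate, the tray is at its click stop, and all three jars found (white, gold and dark caps; no red one) stand upright in its empty half. The last pictures show the salt shaker, tin and bystanders as they should be, but the hand-in returned no verdict.

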